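Brake lever check on the module trolley's push bar

ROBOT

A 6-joint arm with a two-finger parallel gripper is mounted at the origin on the work surface. World frame = base frame: x ahead of the robot, y to its left, z up, the work surface at z = 0. Lengths are in m, angles in degrees, forces in N, time in s.
With the tool pointing down it reaches from about 0.25 to 0.775 m from the base axis. Payload 4 kg.
Tool frame: the origin (TCP) lies at the centre of the arm's flange, where the gripper is bolted on; the fingertips stand 199 mm ahead of it and the grasp point (between the pads) lies 180 mm ahead of it; x points along the fingers, y is the direction in which the jaws open and shut, and the axes are right-handed (so a half turn about x gives the same grasp; the last joint's range is limited). The gripper opens to 94 mm and grips with 3 to 60 N. Pads are 16 mm wide; open, the fingers measure 119 mm over their backs; the gripper's body (75 mm by 177 mm) begins 78 mm behind the grasp point.
Start: joints at [-72.485, 4.996, 78.535, -0, 96.463, -5.907], TCP at [0.219, -0.505, 0.405] pointing down, gripper open.
Joint ranges: [-177.83, 177.83], [-43.37, 116.18], [15.69, 146.23], [-61.86, 241.86], [9.47, 152.12], [-147.06, 147.06]. Speed limits (degrees/s): [159.86, 159.86, 180, 180, 180, 180].

INTERFACE

Orientations are given as a 3x3 rotation matrix whose columns are the frame's x, y, z axes.
In Python, from rig import * gives the robot as it stands.
- The arm moves only by the shell command python3 -m handwheel 'ROWS' [FORCE]. ROWS is JSON, a list of rows, each a list of 3 entries, a list of its own where there are three numbers: the finger opening in m, from 0 to 0.094, then the shift along the tool's x, y, z in m, then the turn, a rotation vector about the tool's x, y, z in degrees. A call has 1 to 8 rows; each row shifts and turns the commanded pose from where the row before left it, along the tool's axes as they then stand; what a row does not reach is not made up. A row lasts 1/8 s, in which the tool goes at most 62.5 mm and 10.7 degrees, less where a joint would pass 70% of its speed; a pose out of reach is approached as far as the arm can. A call with a gripper value outside its range is refused whole. The fingers move at their own pace and stop on an object; FORCE is the grip in N (left out, the last holds). Time passes only in rows, so rows that do not move let the fingers close. It gives the time, the measured TCP pose, the force and the opening at its end, in the units of the state.
- get_obs(): the state, without advancing time (a new reading comes with each control period).
- get_image(name): name is "scene" or "top" or "wrist"; returns a dict with "frame" (480x640x3 uint8, red, green, blue), "K" (3x3 intrinsics, pixels), "R" (3x3) and "t" (3): a world point X has camera coordinates R X + t. Camera axes: x right, y down, z forward; pixel columns grow to the right and rows downward; lengths in m; the calibration is good to about 2 mm. A picture is of the moment at which its call begins. There is no depth.
- close_job(): hands the job in, once; it reports no verdict.
Trained networks look in a picture, given as the dict that the camera call returned (one of the last four; its "shot" number tells which), for a name from the list of things; names that differ only in an ending like _2 or _b are one class to them, and where a whole thing is asked for, a point or a joint stands for the part that bears it (a point fixed in the world has none). Each returns a list of dicts, best first, with "confidence" (0 to 1); they miss things now and then, are a little off and sometimes report something else, mostly with a low value. They report only what shows in the picture. A call takes as long as a camera call.
- cut_out(picture, thing): "pixels" (480x640 bool, what is visible of it) and "point" ([column, row] in pixels, amid what is visible of it).
- tip_of(picture, thing): "point" ([column, row] in pixels: a listed point, or the origin of a listed thing).
The state is a dict: "time_s": time; "q": joint angles; "qvel": joint speeds; "effort": joint torques, N m; "tcp_pos": TCP position; "eef_rot": TCP orientation; "ft_force": force on the tool from outside, world axes, zero at the start; "torque": the same for the moment, N m; "grip_width": finger opening in m.
Only numpy, scipy, OpenCV 4.12 (cv2) and the standard library are available. Lean on these libraries where they do the work, as an engineer would, in place of code of your own. Each camera call takes 0.05 s, during which the arm holds its last target.

TASK

Check the brake lever on the push bar clamped in the bench stand: with closed fingers, using their outside and without gripping the lever, press it in towards the bar until it stops, keep it there for a second, then let it come all the way out again. Press it in to its stop a second time and finish the program while still holding it there, so that the gap left to the bar can be gauged. Push firmly but do not force it; keep the fingers off the bar, its posts and the inner side of the lever, and leave the other things on the bench where they are.

Things in the scene. Friction and masses are not known exactly. Their poses are not given: they have to be found in the camera images.
- stand: Fixed bench stand carrying bar and lever; grey base plate 120 x 270 x 12 mm. Origin: centre of the plate's underside, on the bench. Its y axis runs along the bar; the lever is on the -x side of the bar (roughly towards the robot).
- lever (a joint): Swing of the brake lever about its upright pivot, rad: 0 = fully out (rest), 0.36 = fully in at its rigid inner stop, with about 20 mm left to the sleeve. Counter-clockwise from above as it goes in. A return spring pushes it out: at the press spot about 2 N to start, rising to about 7 N just before the stop. Let go, it springs back to 0.
- blade: The lever's straight aluminium blade, 128 mm long, 18 mm high, red ball (20 mm) on its free end. Origin: on the pivot axis at mid height, at (-34, 83, 110) mm in the stand's frame. Own -y runs from pivot to ball; own +x is level, square to the blade, the way to press. Outer face at x = -5 mm, inner face at +4 mm. At rest it stands out 0.40 rad from the bar's line.
- inner_face: Strip 100 x 12 mm on the lever's inner side, the side facing the bar; not to be touched. Origin and axes as blade.
- press_spot (a point): Good spot to press: on the blade's outer face at mid height, 95 mm from the pivot. Moves with the lever; axes as blade (+x = press direction).
- lever_end (a point): Centre of the red ball at the lever's free end, 134 mm from the pivot. Moves with the lever.
- push_bar: The level steel push bar, 300 mm long along y, centre line at z = 110 mm, with a black rubber sleeve 30 mm in diameter from y = -95 to +40 mm, on two posts at y = -115 and +115 mm whose dark clamps reach up to z = 131 mm; an aluminium bracket at y = 70 to 96 mm holds the lever pivot. Origin and axes as stand. Not to be touched.
- reader_module: Loose grey plastic reader module, 100 x 75 x 30 mm. Origin: centre of its underside. Leave alone.
- status_lamp: Loose green glass status lamp on a black foot, 48 mm in diameter, 57 mm high. Origin: centre of its underside. Leave alone.
- zinc_hinge: Loose zinc hinge lying open and flat, 68 x 64 x 12 mm. Origin: centre of its underside. Leave alone.
- grommet_a: Loose black rubber grommet, ring 36 mm across, 12 mm high. Origin: centre of its underside. Leave alone.
- grommet_b: The second rubber grommet, alike. Leave alone.

How it is judged:
By the outcome, as a careful person would: the job done as asked, in the order asked, and still so for the second after the job is handed in, while the arm keeps its last pose, push and grip.
It also fails if it takes over 40 s, if anything falls off the work surface, if the arm or the gripper's body presses on something with over 40 N, if the wrist force passes 120 N, or if a joint passes its speed limit or range.

## Working session

There is one attempt and no reset: what is moved stays moved. The work goes in short steps, Python scripts to look and compute and a shell command to move; the robot and the scene stay as the last step left them, time stands still between calls to the robot, and variables do not carry over. Pictures are saved under pics/ and viewed, and the job is handed in when it is done.

```bash
mkdir -p pics; ls; cat > h.py <<'E'
from rig import *
import numpy as np, cv2
def save(p,n): cv2.imwrite('pics/'+n+'.png',cv2.cvtColor(p['frame'],cv2.COLOR_RGB2BGR))
E
python3 - <<'E'
from h import *
o=get_obs(); print(o)
for n in ['scene','top']:
    p=get_image(n); save(p,n+'0')
    print(n,p['K'].tolist(),p['R'].tolist(),p['t'].tolist())
    for t in ['stand','blade','press_spot','lever_end','push_bar']:
        print(t,[(r['point'],round(r['confidence'],2)) for r in tip_of(p,t)][:2])
E
```

```text
pics
{'time_s': 0.0, 'q': array([-7.24856883e+01,  5.04056842e+00,  7.86225685e+01, -5.75468798e-04,
        9.64633287e+01, -5.90739496e+00]), 'qvel': array([ 0.09406338,  0.10727456,  0.0173366 ,  0.01329258, -0.0033691 ,
       -0.00080165]), 'effort': array([ 7.77703590e-04, -3.40179741e+01, -3.02428293e+01,  7.16250390e-02,
        3.29203019e-02, -1.74821548e-04]), 'tcp_pos': array([ 0.21858393, -0.5045865 ,  0.40350905]), 'eef_rot': array([[-6.73773235e-04,  3.97493788e-01, -9.17604618e-01],
       [ 2.10191367e-03, -9.17602236e-01, -3.97494300e-01],
       [-9.99997564e-01, -2.19654671e-03, -2.17241800e-04]]), 'ft_force': array([-0.06757843, -0.36360473,  0.10095459]), 'torque': array([-0.02430309,  0.02690486,  0.04647724]), 'grip_width': 0.09405163992086098}
scene [[520.4282371039185, 0.0, 312.29675140956726], [0.0, 520.4282371039185, 239.73350605223823], [0.0, 0.0, 1.0]] [[0.3057033512860677, 0.9519725692617204, 0.017137338933054524], [0.5934465969887098, -0.17643439617365292, -0.7852974215985676], [-0.7445579880271163, 0.25023814901025354, -0.6188814678473862]] [-0.2092530738259165, -0.25862858647729137, 1.378221101774173]
stand [([258.4, 289.5], 0.88)]
blade [([303.2, 232.5], 0.57)]
press_spot [([253.7, 215.5], 0.79)]
lever_end [([235.4, 214.8], 0.56)]
push_bar []
top [[435.1843072216156, 0.0, 312.7119893938935], [0.0, 435.1843072216156, 230.18789442697516], [0.0, 0.0, 1.0]] [[0.020723068668784796, -0.9996406552517197, -0.017003375925424388], [-0.9827095486073693, -0.017236382242973913, -0.18434980391384923], [0.18399048209309463, 0.020529673526058927, -0.9827136078248149]] [0.025799711957205516, 0.5957376511809324, 0.8468207429538743]
stand [([363.8, 247.5], 0.76)]
blade [([318.4, 243.7], 0.65)]
press_spot [([356.8, 276.3], 0.56)]
lever_end [([370.6, 288.7], 0.87)]
push_bar [([362.0, 244.5], 0.88), ([358.3, 275.7], 0.17)]
```

View pics/scene0.png

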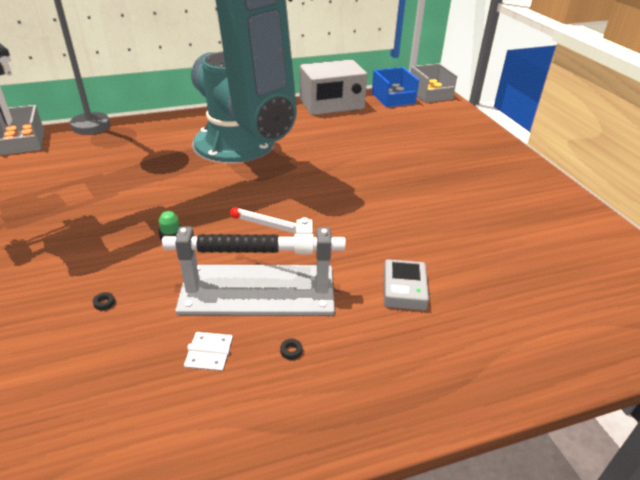

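View pics/top0.png

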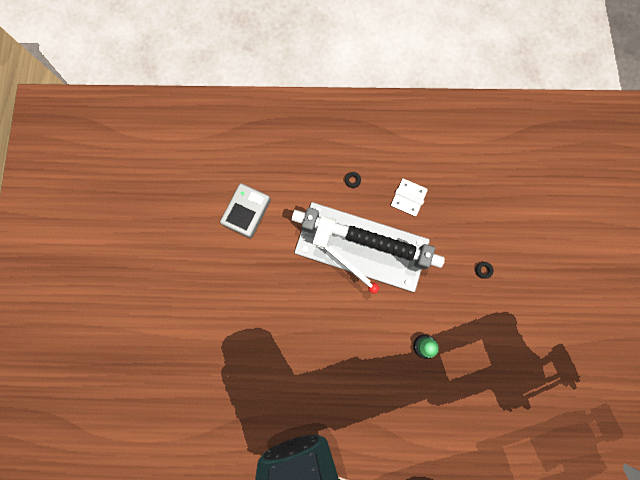

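The pictures show the lever towards the robot. The red ball is at about scene (235,213) and top (374,288), the pivot at scene (304,225) and top (322,238), and the lamp at top (426,346). Next I fit the stand pose from both views.

```bash
cat >> h.py <<'E'
from scipy.optimize import least_squares
def proj(p,X):
    c=np.asarray(X)@p['R'].T+p['t']; q=c@p['K'].T; return q[...,:2]/q[...,2:]
def tri(ps,uvs,z=None):
    f=lambda X:np.concatenate([proj(p,X)-u for p,u in zip(ps,uvs)])
    s=least_squares(f,[0.5,0,0.1]); return s.x,np.abs(s.fun).max()
def red(p):
    hsv=cv2.cvtColor(p['frame'],cv2.COLOR_RGB2HSV); f=p['frame'].astype(int)
    m=((f[...,0]>150)&(f[...,1]<60)&(f[...,2]<60)).astype(np.uint8)
    n,l,s,c=cv2.connectedComponentsWithStats(m); i=1+np.argmax(s[1:,4]); return c[i],s[i]
def stw(v,X):  # stand->world
    c,s=np.cos(v[2]),np.sin(v[2]); X=np.asarray(X)
    return np.stack([v[0]+c*X[...,0]-s*X[...,1],v[1]+s*X[...,0]+c*X[...,1],X[...,2]],-1)
def lev(a,r,x=0,z=.110): # blade frame point (x,-r) at swing a -> stand frame
    th=-0.40+a  # rotation of blade frame rel. to stand (ccw)
    c,s=np.cos(th),np.sin(th); return np.array([-.034+c*x+s*r,.083+s*x-c*r,z])
E
python3 - <<'E'
from h import *
S=get_image('scene');T=get_image('top')
r=[red(S),red(T)]; print(r)
ball,e=tri([S,T],[r[0][0],r[1][0]]); print('ball',ball,e)
pts=[];
def add(p,uv,X,w=1): pts.append((p,np.array(uv),X,w))
add(S,r[0][0],lev(0,.134),2);add(T,r[1][0],lev(0,.134),2)
for p in (S,T):
  for t,X in [('stand',[0,0,0]),('blade',lev(0,0)),('press_spot',lev(0,.095,-.005))]:
    for q in tip_of(p,t)[:1]: add(p,q['point'],np.array(X),.5)
add(T,[292,213],np.array([0,.15,.11]));add(T,[444,262],np.array([0,-.15,.11]))
add(S,[165,243],np.array([0,-.15,.11]));add(S,[344,243],np.array([0,.15,.11]))
f=lambda v:np.concatenate([w*(proj(p,stw(v,X))-u) for p,u,X,w in pts])
s=least_squares(f,[.5,0,-.3],loss='soft_l1'); print(s.x,np.degrees(s.x[2]));print(s.fun.reshape(-1,2).round(1).tolist())
v=s.x;np.save('v.npy',v)
for a in (0,.36):
  print(a,'press',stw(v,lev(a,.095,-.005)),'ball',stw(v,lev(a,.134)))
  th=v[2]-.4+a; print('dir',np.cos(th),np.sin(th))
print('pivot',stw(v,lev(0,0)))
for p,n in((S,'s'),(T,'t')):
  img=p['frame'].copy()
  L=[[(0,.15,.11),(0,-.15,.11)],[lev(0,0),lev(0,.134)],[(-.06,-.135,.012),(.06,-.135,.012),(.06,.135,.012),(-.06,.135,.012),(-.06,-.135,.012)]]
  for l in L:
    cv2.polylines(img,[np.int32(proj(p,stw(v,l))*16)],False,(0,0,255),1,cv2.LINE_AA,4)
  c=img[180:340,130:450] if n=='s' else img[170:370,220:500]
  q=dict(frame=cv2.resize(c,None,fx=2.4,fy=2.4,interpolation=cv2.INTER_CUBIC));save(q,'ov_'+n)
for p in (S,T):
  for q in cut_out(p,'status_lamp')[:1]: print(q['point'])
l=[cut_out(p,'status_lamp')[0]['point'] for p in (S,T)]; print(tri([S,T],l))
E
```

```text
[(array([233.80851064, 213.93617021]), array([230, 210,   9,   8,  47], dtype=int32)), (array([370.86666667, 290.06666667]), array([369, 287,   7,   6,  15], dtype=int32))]
ball [ 0.47130193 -0.07997166  0.10417663] 1.5149432638278313
[ 0.56954591 -0.06733886 -0.2902983 ] -16.63286715670744
[[1.8, -2.4], [5.2, -4.0], [-2.1, 1.0], [0.7, -0.6], [-0.1, 0.0], [-0.7, -0.4], [-25.4, -22.9], [0.1, 0.0], [0.4, 3.0], [-2.6, 0.4], [-1.5, -0.4], [-0.4, -0.3]]
0 press [ 0.49637811 -0.0481461   0.11      ] ball [ 0.47539947 -0.08140112  0.11      ]
dir 0.771056104235385 -0.6367672134472308
0.36 press [ 0.52518565 -0.06632281  0.11      ] ball [ 0.5172667  -0.10483632  0.11      ]
dir 0.9459456407232182 -0.32432521455591473
pivot [0.56072628 0.0219204  0.11      ]
[167.1, 225.3]
[426.9, 348.5]
(array([ 0.36014448, -0.20087651,  0.02461661]), np.float64(0.7349716530790147))
```

View pics/ov_s.png

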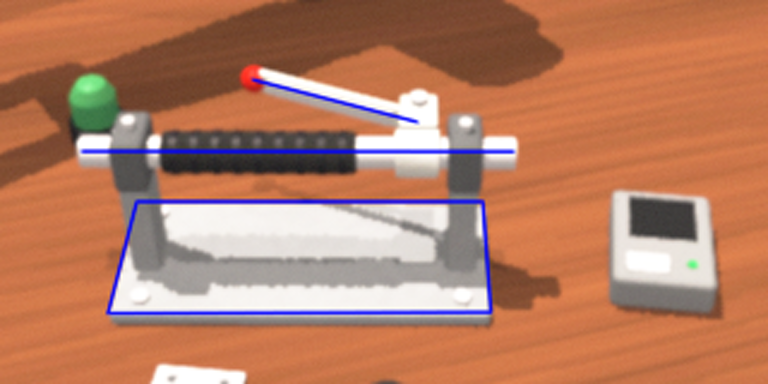

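View pics/ov_t.png

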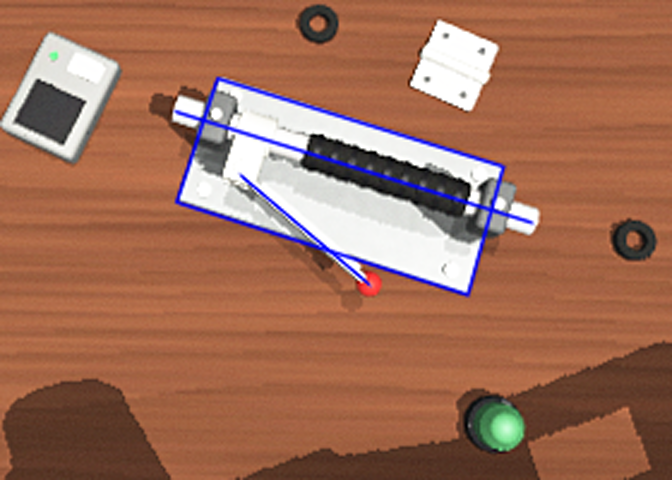

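Overlay matches within about 2–3 mm: bar, plate and lever line up in both views, and the lamp is at (0.36,-0.20), clear of the planned path. I close the fingers and travel high.

```bash
python3 -m handwheel '[[0,[0,-0.03,-0.034],[0,0,0]],[0,[0,-0.03,-0.034],[0,0,0]],[0,[0,-0.03,-0.034],[0,0,0]],[0,[0,-0.03,-0.034],[0,0,0]],[0,[0,-0.03,-0.034],[0,0,0]],[0,[0,-0.03,-0.034],[0,0,0]],[0,[0,-0.03,-0.034],[0,0,0]],[0,[0,-0.03,-0.034],[0,0,0]]]' 20
python3 -m handwheel '[[0,[0,-0.03,-0.034],[0,0,0]],[0,[0,-0.03,-0.034],[0,0,0]],[0,[0,-0.03,-0.034],[0,0,0]],[0,[0,-0.025,-0.034],[0,0,0]],[0,[0,0,0],[-9,0,0]],[0,[0,0,0],[-9,0,0]],[0,[0,0,0],[-9,0,0]],[0,[0,0,0],[0,0,0]]]'
cat > st.py <<'E'
from h import *
import sys
o=get_obs();v=np.load('v.npy');R=o['eef_rot'];p=o['tcp_pos']
print(o['time_s'],p.round(4),'F',o['ft_force'].round(2),'w',round(o['grip_width'],4))
print('yang',np.degrees(np.arctan2(R[1,1],R[0,1])).round(2),'x axis',R[:,0].round(4),'tip',(p+.199*R[:,0]).round(4))
for a in (0,.36):
    th=v[2]-.4+a; d=np.array([np.cos(th),np.sin(th),0]); g=stw(v,lev(a,.095,-.005))-d*.0125
    g[2]=.092+.199; e=R.T@(g-p); print(a,'to contact, tool axes',e.round(4),'turn',-np.degrees(th-np.arctan2(R[1,1],R[0,1])).round(2))
E
python3 st.py
```

```text
time_s: 2.2
tcp_pos: [0.3731, -0.1749, 0.4049]
eef_rot: [[0.001, 0.397, -0.918], [-0.001, -0.918, -0.397], [-1.0, 0.001, -0.001]]
ft_force: [0.3, -0.7, 0.0]
grip_width: 0.0176
time_s: 3.2
tcp_pos: [0.4519, -0.0167, 0.4047]
eef_rot: [[0.0, 0.77, -0.638], [-0.0, -0.638, -0.77], [-1.0, 0.0, 0.0]]
ft_force: [-0.1, -0.4, -0.9]
grip_width: 0.0009
3.2 [ 0.4519 -0.0167  0.4047] F [-0.07 -0.38 -0.92] w 0.0009
yang -39.67 x axis [ 1.e-04 -2.e-04 -1.e+00] tip [ 0.4519 -0.0167  0.2057]
0 to contact, tool axes [ 0.1137  0.0418 -0.0042] turn -0.12
0.36 to contact, tool axes [ 0.1137  0.0764 -0.0042] turn -20.75
```

```bash
python3 -m handwheel '[[0,[0.03,0,-0.004],[0,0,0]],[0,[0.03,0,0],[0,0,0]],[0,[0.03,0,0],[0,0,0]],[0,[0.024,0,0],[0,0,0]],[0,[0,0,0],[0,0,0]],[0,[0,0.015,0],[0,0,0]],[0,[0,0,0],[0,0,0]]]'
python3 st.py; python3 - <<'E'
from h import *
for n in ('wrist','scene','top'):
    p=get_image(n)
    if n=='scene': p=dict(frame=cv2.resize(p['frame'][160:320,130:370],None,fx=3,fy=3))
    if n=='top': p=dict(frame=cv2.resize(p['frame'][170:330,260:480],None,fx=3,fy=3))
    save(p,'b_'+n)
E
```

```text
time_s: 4.08
tcp_pos: [0.4673, -0.0241, 0.2923]
eef_rot: [[0.003, 0.77, -0.638], [-0.001, -0.638, -0.77], [-1.0, 0.003, -0.001]]
ft_force: [-0.2, -0.1, -0.2]
grip_width: 0.0002
4.075 [ 0.4673 -0.0241  0.2923] F [-0.19 -0.06 -0.17] w 0.0002
yang -39.67 x axis [ 3.4e-03 -9.0e-04 -1.0e+00] tip [ 0.468  -0.0243  0.0933]
0 to contact, tool axes [0.0014 0.0252 0.    ] turn -0.12
0.36 to contact, tool axes [0.0015 0.0598 0.    ] turn -20.75
```

View pics/b_wrist.png

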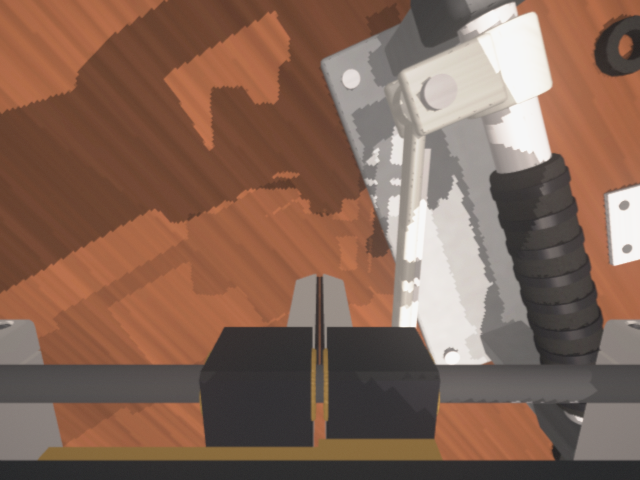

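View pics/b_scene.png

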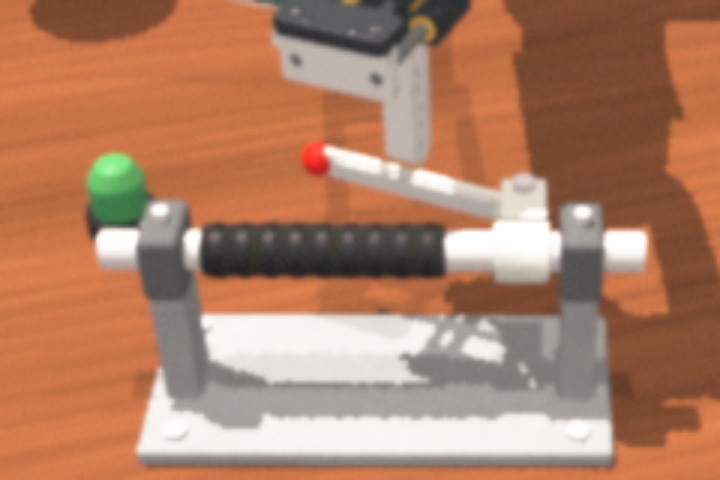

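View pics/b_top.png

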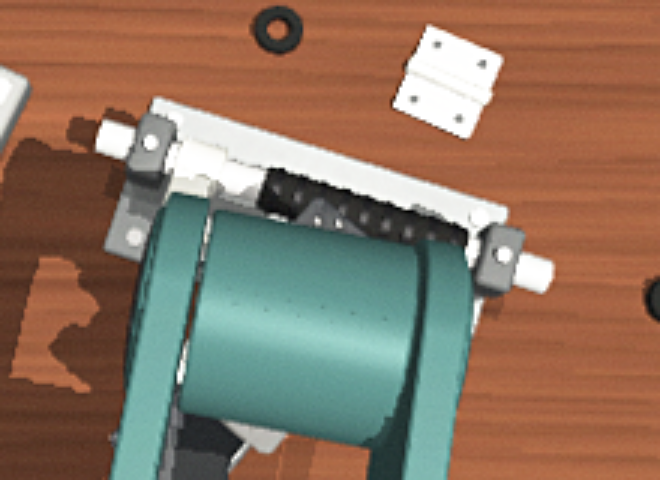

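The closed fingers are outside the lever: in the wrist view the tips are at (320,290) and the blade at (405,270), with the bar beyond it. I approach to contact.

```bash
python3 -m handwheel '[[0,[0,0.010,0],[0,0,0]],[0,[0,0.010,0],[0,0,0]],[0,[0,0,0],[0,0,0]]]'
python3 -m handwheel '[[0,[0,0.003,0],[0,0,0]],[0,[0,0,0],[0,0,0]]]'
python3 -m handwheel '[[0,[0,0.003,0],[0,0,0]],[0,[0,0,0],[0,0,0]]]'
python3 -m handwheel '[[0,[0,0.003,0],[0,0,0]],[0,[0,0,0],[0,0,0]]]';python3 st.py
```

```text
time_s: 4.6
tcp_pos: [0.482, -0.0365, 0.2906]
eef_rot: [[0.0, 0.77, -0.638], [-0.0, -0.638, -0.77], [-1.0, 0.0, 0.0]]
ft_force: [0.4, 0.2, -0.1]
grip_width: 0.0004
time_s: 4.85
tcp_pos: [0.4838, -0.0379, 0.2906]
eef_rot: [[-0.0, 0.771, -0.637], [-0.0, -0.637, -0.771], [-1.0, -0.0, 0.0]]
ft_force: [-0.5, 0.6, -0.0]
grip_width: 0.0003
time_s: 5.1
tcp_pos: [0.4861, -0.0398, 0.2907]
eef_rot: [[0.0, 0.771, -0.637], [-0.0, -0.637, -0.771], [-1.0, 0.0, 0.0]]
ft_force: [0.8, 0.8, 0.0]
grip_width: 0.0007
time_s: 5.35
tcp_pos: [0.4883, -0.0416, 0.2907]
eef_rot: [[-0.001, 0.771, -0.637], [0.001, -0.637, -0.771], [-1.0, -0.001, 0.0]]
ft_force: [-1.7, 0.8, 0.6]
grip_width: 0.0007
5.35 [ 0.4883 -0.0416  0.2907] F [-1.73  0.81  0.63] w 0.0007
yang -39.58 x axis [-9.e-04  6.e-04 -1.e+00] tip [ 0.4881 -0.0415  0.0917]
0 to contact, tool axes [-0.0003 -0.0021 -0.0001] turn -0.03
0.36 to contact, tool axes [-0.0004  0.0325 -0.0001] turn -20.65
```

```bash
python3 -m handwheel '[[0,[0,0.0043,0.0007],[-2.6,0,0]],[0,[0,0.0043,0.0007],[-2.6,0,0]],[0,[0,0.0043,0.0007],[-2.6,0,0]],[0,[0,0.0043,0.0007],[-2.6,0,0]],[0,[0,0,0],[0,0,0]]]'
python3 -m handwheel '[[0,[0,0.0043,0.0007],[-2.6,0,0]],[0,[0,0.0043,0.0007],[-2.6,0,0]],[0,[0,0.0022,0.0004],[-2.6,0,0]],[0,[0,0,0],[0,0,0]]]';python3 st.py
```

```text
time_s: 5.98
tcp_pos: [0.5003, -0.0537, 0.2906]
eef_rot: [[-0.002, 0.873, -0.488], [0.001, -0.488, -0.873], [-1.0, -0.002, 0.0]]
ft_force: [-3.0, 2.4, 2.3]
grip_width: 0.0003
time_s: 6.48
tcp_pos: [0.5088, -0.0603, 0.2906]
eef_rot: [[-0.003, 0.931, -0.365], [0.001, -0.365, -0.931], [-1.0, -0.003, 0.001]]
ft_force: [-4.6, 2.2, 3.7]
grip_width: 0.0004
6.475 [ 0.5088 -0.0603  0.2906] F [-4.63  2.19  3.74] w 0.0004
yang -21.41 x axis [-2.9e-03  5.0e-04 -1.0e+00] tip [ 0.5082 -0.0602  0.0916]
0 to contact, tool axes [-0.0003 -0.0279 -0.0107] turn 18.14
0.36 to contact, tool axes [-0.0004  0.005   0.0002] turn -2.48
```

```bash
python3 -m handwheel '[[0,[0,0.0015,0.0002],[-0.8,0,0]],[0,[0,0.0015,0.0002],[-0.8,0,0]],[0,[0,0,0],[0,0,0]]]'
python3 -m handwheel '[[0,[0,0.001,0],[-0.8,0,0]],[0,[0,0,0],[0,0,0]]]'
python3 -m handwheel '[[0,[0,0.001,0],[0,0,0]],[0,[0,0,0],[0,0,0]]]';python3 st.py
```

```text
time_s: 6.85
tcp_pos: [0.5113, -0.0618, 0.2906]
eef_rot: [[-0.003, 0.941, -0.339], [0.0, -0.339, -0.941], [-1.0, -0.003, 0.001]]
ft_force: [-4.9, 1.4, 3.1]
grip_width: 0.0004
time_s: 7.1
tcp_pos: [0.5121, -0.0622, 0.2906]
eef_rot: [[-0.004, 0.945, -0.326], [-0.0, -0.326, -0.945], [-1.0, -0.004, 0.001]]
ft_force: [-6.6, 1.0, 3.4]
grip_width: 0.0006
time_s: 7.35
tcp_pos: [0.513, -0.0626, 0.2906]
eef_rot: [[-0.004, 0.945, -0.326], [-0.0, -0.326, -0.945], [-1.0, -0.004, 0.002]]
ft_force: [-5.6, 1.0, 4.3]
grip_width: 0.0005
7.35 [ 0.513  -0.0626  0.2906] F [-5.57  0.97  4.32] w 0.0005
yang -19.03 x axis [-4.e-03 -3.e-04 -1.e+00] tip [ 0.5122 -0.0626  0.0916]
0 to contact, tool axes [-0.0003 -0.0321 -0.0126] turn 20.52
0.36 to contact, tool axes [-0.0004  0.0002 -0.0004] turn -0.11
```

```bash
python3 -m handwheel '[[0,[0,0.001,0],[0,0,0]],[0,[0,0,0],[0,0,0]]]'
python3 -m handwheel '[[0,[0,0.001,0],[0,0,0]],[0,[0,0,0],[0,0,0]]]'
python3 -m handwheel '[[0,[0,0.001,0],[0,0,0]],[0,[0,0,0],[0,0,0]]]';python3 st.py
```

```text
time_s: 7.6
tcp_pos: [0.5139, -0.0629, 0.2906]
eef_rot: [[-0.004, 0.945, -0.326], [-0.0, -0.326, -0.945], [-1.0, -0.004, 0.002]]
ft_force: [-6.2, 0.2, 3.9]
grip_width: -0.0
time_s: 7.85
tcp_pos: [0.5148, -0.0633, 0.2906]
eef_rot: [[-0.004, 0.945, -0.326], [-0.0, -0.326, -0.945], [-1.0, -0.004, 0.002]]
ft_force: [-6.5, 0.1, 3.2]
grip_width: 0.0004
time_s: 8.1
tcp_pos: [0.5155, -0.0635, 0.2906]
eef_rot: [[-0.005, 0.945, -0.326], [-0.0, -0.326, -0.945], [-1.0, -0.005, 0.002]]
ft_force: [-7.8, 1.9, 4.0]
grip_width: 0.0003
8.1 [ 0.5155 -0.0635  0.2906] F [-7.79  1.91  3.96] w 0.0003
yang -19.03 x axis [-5.4e-03 -2.0e-04 -1.0e+00] tip [ 0.5145 -0.0636  0.0916]
0 to contact, tool axes [-0.0003 -0.0348 -0.0127] turn 20.52
0.36 to contact, tool axes [-0.0004 -0.0025 -0.0005] turn -0.11
```

```bash
python3 -m handwheel '[[0,[0,0.001,0],[0,0,0]],[0,[0,0,0],[0,0,0]]]'
python3 -m handwheel '[[0,[0,0.001,0],[0,0,0]],[0,[0,0,0],[0,0,0]]]';python3 st.py
python3 - <<'E'
from h import *
S=get_image('scene');v=np.load('v.npy')
print(red(S)[0],[proj(S,stw(v,lev(a,.134))).round(1).tolist() for a in (0,.3,.33,.36)])
save(dict(frame=cv2.resize(S['frame'][160:320,130:370],None,fx=3,fy=3)),'c_scene'); save(get_image('wrist'),'c_wrist')
E
```

```text
time_s: 8.35
tcp_pos: [0.516, -0.0637, 0.2906]
eef_rot: [[-0.007, 0.945, -0.326], [0.0, -0.326, -0.945], [-1.0, -0.007, 0.002]]
ft_force: [-9.8, 0.9, 5.8]
grip_width: 0.0004
time_s: 8.6
tcp_pos: [0.5165, -0.0638, 0.2906]
eef_rot: [[-0.009, 0.945, -0.326], [0.001, -0.326, -0.945], [-1.0, -0.009, 0.002]]
ft_force: [-12.5, 2.3, 8.6]
grip_width: 0.0003
8.6 [ 0.5165 -0.0638  0.2906] F [-12.53   2.31   8.56] w 0.0003
yang -19.02 x axis [-0.0094  0.001  -1.    ] tip [ 0.5146 -0.0636  0.0916]
0 to contact, tool axes [-0.0001 -0.0358 -0.0127] turn 20.53
0.36 to contact, tool axes [-0.0004 -0.0035 -0.0005] turn -0.1
[225.86538462 229.98076923] [[234.7, 212.7], [226.8, 225.6], [226.4, 227.0], [226.0, 228.4]]
```

View pics/c_scene.png

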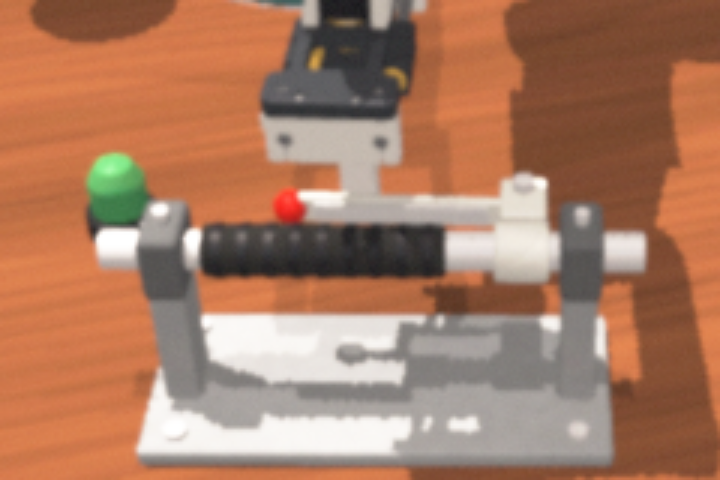

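View pics/c_wrist.png

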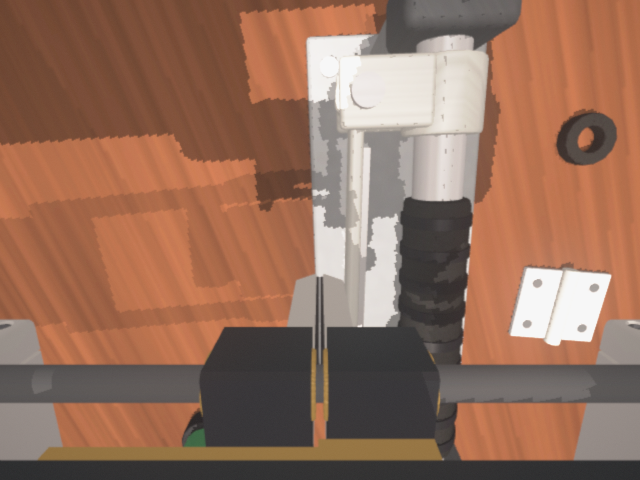

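At the stop: the fingertip no longer advances while force rises to 12.5 N. The ball at scene (225.9,230) matches the full-in prediction (226.0,228.4), allowing for the same ~1.3 px row offset seen at rest. The fingers stay on the outer side, clear of bar and ball. Now I add 1 mm and hold over a second.

```bash
python3 -m handwheel '[[0,[0,0.001,0],[0,0,0]],[0,[0,0,0],[0,0,0]],[0,[0,0,0],[0,0,0]],[0,[0,0,0],[0,0,0]],[0,[0,0,0],[0,0,0]],[0,[0,0,0],[0,0,0]],[0,[0,0,0],[0,0,0]],[0,[0,0,0],[0,0,0]]]'
python3 -m handwheel '[[0,[0,0,0],[0,0,0]],[0,[0,0,0],[0,0,0]],[0,[0,0,0],[0,0,0]],[0,[0,0,0],[0,0,0]]]'; python3 st.py
python3 -m handwheel '[[0,[0,-0.003,0],[0,0,0]],[0,[0,-0.002,0],[0,0,0]],[0,[0,-0.0043,-0.0007],[2.6,0,0]],[0,[0,-0.0043,-0.0007],[2.6,0,0]],[0,[0,-0.0043,-0.0007],[2.6,0,0]],[0,[0,-0.0043,-0.0007],[2.6,0,0]],[0,[0,-0.0043,-0.0007],[2.6,0,0]],[0,[0,-0.0043,-0.0007],[2.6,0,0]]]'
python3 -m handwheel '[[0,[0,-0.0043,-0.0007],[2.6,0,0]],[0,[0,-0.0043,-0.0007],[2.4,0,0]],[0,[0,-0.005,0],[0,0,0]],[0,[0,-0.005,0],[0,0,0]],[0,[0,0,0],[0,0,0]],[0,[0,0,0],[0,0,0]],[0,[0,0,0],[0,0,0]]]'; python3 st.py
python3 - <<'E'
from h import *
S=get_image('scene');v=np.load('v.npy')
print(red(S)[0])
save(dict(frame=cv2.resize(S['frame'][160:320,130:370],None,fx=3,fy=3)),'d_scene')
E
```

```text
time_s: 9.7
tcp_pos: [0.5169, -0.064, 0.2906]
eef_rot: [[-0.011, 0.945, -0.326], [0.001, -0.326, -0.945], [-1.0, -0.011, 0.002]]
ft_force: [-14.1, 2.4, 9.2]
grip_width: 0.0006
time_s: 10.2
tcp_pos: [0.5169, -0.064, 0.2906]
eef_rot: [[-0.011, 0.945, -0.326], [0.002, -0.326, -0.945], [-1.0, -0.011, 0.002]]
ft_force: [-15.0, 3.0, 9.3]
grip_width: 0.0005
10.2 [ 0.5169 -0.064   0.2906] F [-14.99   3.     9.34] w 0.0005
yang -19.01 x axis [-0.0113  0.0015 -0.9999] tip [ 0.5147 -0.0637  0.0916]
0 to contact, tool axes [-0.0001 -0.0363 -0.0126] turn 20.54
0.36 to contact, tool axes [-0.0004 -0.0039 -0.0004] turn -0.09
time_s: 11.2
tcp_pos: [0.4933, -0.0475, 0.2906]
eef_rot: [[0.0, 0.822, -0.569], [0.001, -0.569, -0.822], [-1.0, -0.001, -0.001]]
ft_force: [-1.2, 3.2, 1.4]
grip_width: 0.0004
time_s: 12.08
tcp_pos: [0.4798, -0.0357, 0.2907]
eef_rot: [[0.0, 0.771, -0.637], [-0.0, -0.637, -0.771], [-1.0, 0.0, 0.0]]
ft_force: [0.4, 1.1, -0.1]
grip_width: 0.0001
12.075 [ 0.4798 -0.0357  0.2907] F [ 0.43  1.15 -0.07] w 0.0001
yang -39.58 x axis [ 2.e-04 -2.e-04 -1.e+00] tip [ 0.4798 -0.0357  0.0917]
0 to contact, tool axes [-0.0003  0.0082 -0.001 ] turn -0.03
0.36 to contact, tool axes [-0.0003  0.0428 -0.0009] turn -20.66
[234.53488372 213.93023256]
```

View pics/d_scene.png

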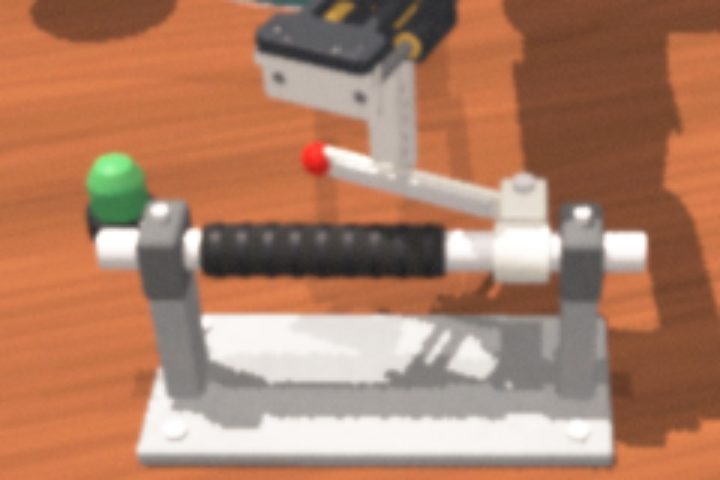

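Lever fully out again: the ball is at (234.5,213.9), as at the start, the fingers are clear by about 8–10 mm and force is near zero. Second press now.

```bash
python3 -m handwheel '[[0,[0,0.005,0],[0,0,0]],[0,[0,0.005,0],[0,0,0]],[0,[0,0.0043,0.0007],[-2.4,0,0]],[0,[0,0.0043,0.0007],[-2.6,0,0]],[0,[0,0.0043,0.0007],[-2.6,0,0]],[0,[0,0.0043,0.0007],[-2.6,0,0]],[0,[0,0.0043,0.0007],[-2.6,0,0]],[0,[0,0.0043,0.0007],[-2.6,0,0]]]'
python3 -m handwheel '[[0,[0,0.0043,0.0007],[-2.6,0,0]],[0,[0,0.0043,0.0007],[-2.6,0,0]],[0,[0,0.001,0],[0,0,0]],[0,[0,0.001,0],[0,0,0]],[0,[0,0,0],[0,0,0]]]'; python3 st.py
```

```text
time_s: 13.12
tcp_pos: [0.5061, -0.0593, 0.2906]
eef_rot: [[-0.004, 0.913, -0.408], [0.002, -0.408, -0.913], [-1.0, -0.004, -0.0]]
ft_force: [-5.0, 2.3, 3.7]
grip_width: 0.0005
time_s: 13.75
tcp_pos: [0.515, -0.0646, 0.2907]
eef_rot: [[-0.005, 0.946, -0.325], [0.002, -0.325, -0.946], [-1.0, -0.005, 0.0]]
ft_force: [-5.6, 2.3, 4.4]
grip_width: 0.0005
13.75 [ 0.515  -0.0646  0.2907] F [-5.56  2.28  4.42] w 0.0005
yang -18.98 x axis [-0.0051  0.0016 -1.    ] tip [ 0.514  -0.0643  0.0917]
0 to contact, tool axes [-0.0002 -0.0347 -0.0139] turn 20.57
0.36 to contact, tool axes [-0.0003 -0.0023 -0.0017] turn -0.06
```

```bash
python3 -m handwheel '[[0,[0,0.001,0],[0,0,0]],[0,[0,0.001,0],[0,0,0]],[0,[0,0,0],[0,0,0]]]'
python3 -m handwheel '[[0,[0,0.001,0],[0,0,0]],[0,[0,0.001,0],[0,0,0]],[0,[0,0,0],[0,0,0]],[0,[0,0,0],[0,0,0]],[0,[0,0,0],[0,0,0]],[0,[0,0,0],[0,0,0]]]'; python3 st.py
python3 - <<'E'
from h import *
S=get_image('scene')
print(red(S)[0])
save(dict(frame=cv2.resize(S['frame'][160:320,130:370],None,fx=3,fy=3)),'e_scene')
E
```

```text
time_s: 14.12
tcp_pos: [0.516, -0.0649, 0.2906]
eef_rot: [[-0.009, 0.946, -0.325], [0.003, -0.325, -0.946], [-1.0, -0.009, 0.0]]
ft_force: [-10.9, 4.1, 7.1]
grip_width: 0.0005
time_s: 14.88
tcp_pos: [0.517, -0.0652, 0.2906]
eef_rot: [[-0.013, 0.946, -0.325], [0.004, -0.325, -0.946], [-1.0, -0.013, 0.001]]
ft_force: [-15.3, 4.6, 10.4]
grip_width: 0.0005
14.875 [ 0.517  -0.0652  0.2906] F [-15.27   4.59  10.41] w 0.0005
yang -18.96 x axis [-0.0127  0.0037 -0.9999] tip [ 0.5144 -0.0645  0.0916]
0 to contact, tool axes [ 0.0001 -0.0367 -0.0138] turn 20.59
0.36 to contact, tool axes [-0.0003 -0.0044 -0.0016] turn -0.03
[225.92307692 230.03846154]
```

View pics/e_scene.png

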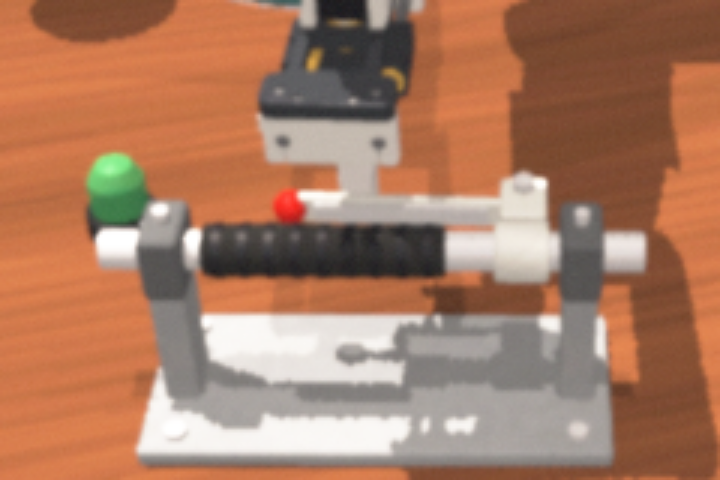

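The lever is at its stop again: the ball is at (225.9,230.0), the same pixel as in the first press, with about 15 N horizontal push. I hand in while holding.

```bash
python3 -c "
from rig import *
print(close_job())"
```

```text
the job is handed in; nothing more can be done
None
```

I pressed the brake lever in to its stop twice with the outside of the closed fingers, and handed the job in at about 15 s while still holding the second press.

- **First press:** the fingertip stopped advancing while the force rose. I held it at about 15 N horizontally for over a second.
- **Release:** the lever came all the way out. The red ball returned to its rest row in the scene view, to within a pixel, with the fingers about 8–10 mm clear and almost no force.
- **Second press:** the ball came back to the same pixel as at the first stop, about (225.9, 230.0). The horizontal push was about 16 N.
- **Other things:** in the pictures the fingers stayed on the outer side of the lever, clear of the bar, posts and inner face. The lamp and stand did not move; I did not check the reader module, hinge and grommets one by one after the presses.

- **Unexpected force:** an upward force of 9–10 N also showed at the stop. I took it for friction between blade and finger as the arm gave slightly, but did not confirm it.
- **Position offset:** first contact and the stop both came about 2–3 mm further in than the camera fit predicted. I went by force and the ball's position instead.

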